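# Set the code on the reagent lock box

### The arm

A 6-joint arm with a two-finger parallel gripper is mounted at the origin on the work surface. World frame = base frame: x ahead of the robot, y to its left, z up, the work surface at z = 0. Lengths are in mm, angles in rad, forces in N, time in s.
With the tool pointing down it reaches from about 300 to 1000 mm from the base axis. Payload 5.1 kg.
Tool frame: the origin (TCP) lies between the finger pads; the fingertips stand r.tip_extent ahead of it and the grasp point (between the pads) lies 11 mm behind it (r.tip_extent is the distance from the TCP to the fingertips, in mm); z points along the fingers, y is the line along which they close (so a half turn about z gives the same grasp; the last joint's range is limited). The gripper opens to 95 mm and grips with 3 to 60 N. Pads are 20 mm wide; open, the fingers measure 119 mm over their backs; the gripper's body (75 mm by 180 mm) begins 59 mm behind the grasp point.
Start: joints at [-0.083, 0.124, 1.65, -0, 1.367, -0.083], TCP at [649.988, -0.028, 187.156] pointing down, gripper open.
Joint ranges: [-2.61, 2.61], [-1.02, 2.33], [0.03, 2.71], [-1.35, 4.49], [0.32, 2.68], [-2.91, 2.91]. Speed limits (rad/s): [2.57, 2.57, 3.14, 3.14, 3.14, 3.14].

### API

Orientations are given as [roll, pitch, yaw] about the fixed x, y, z axes, in that order (R = Rz(yaw) Ry(pitch) Rx(roll)).
In Python, from bench import r gives the robot as it stands.
- The arm moves only by the tool arm_command, never from a script. Its argument "motion" is a list of rows, each a list of 5 numbers: the shift along the world's x, y, z each as a share of 0.05 m, from -1 to 1, then the turn about the world's z as a share of 360 degrees, from -1 to 1, then the opening, from -1 (shut) to 1 (fully open). A call has 1 to 10 rows; each row shifts and turns the commanded pose from where the row before left it; what a row does not reach is not made up. A row lasts 1/8 s, in which the tool goes at most 62.5 mm and 10.7 degrees, less where a joint would pass 70% of its speed; a pose out of reach is approached as far as the arm can. A call with a number of a shift or a turn outside -1 to 1 is refused whole. A call with a gripper value outside its range is refused whole. The fingers move at their own pace and stop on an object; "squeeze" is the grip in N (left out, the last holds). Time passes only in rows, so rows that do not move let the fingers close. It gives the time, the measured TCP pose, the force, the opening and the grip force at its end, in the units of the state.
- r.get_obs(): the state, without advancing time (a new reading comes with each control period).
- r.grab_frame(name): name is "scene" or "side" or "wrist"; returns a dict with "color" (420x560x3 uint8, blue, green, red), "mtx" (3x3 intrinsics, pixels), "cam_to_world" (4x4, takes a point from camera to world coordinates). Camera axes: x right, y down, z forward; pixel columns grow to the right and rows downward; lengths in mm; the calibration is good to about 2 mm. A picture is of the moment at which its call begins. There is no depth.
- r.sign_off(): hands the job in; it is judged then, once.
The state is a dict: "time_s": time; "joint_positions": joint angles; "qvel": joint speeds; "joint_efforts": joint torques, N m; "eef_pos": TCP position; "tool_rot": TCP orientation; "force": force on the tool from outside, world axes, zero at the start; "torque": the same for the moment, N m; "finger_gap": opening from 0.0 (shut) to 1.0 (fully open); "grip_force": force on a finger pad.
Only numpy, scipy, OpenCV 4.12 (cv2) and the standard library are available. Lean on these libraries where they do the work, as an engineer would, in place of code of your own. Each camera call takes 0.05 s, during which the arm holds its last target. There are 200 camera calls.

### The job

Set the code on the reagent lock box by turning its two dials, one at a time: first turn the large dial until its pointer is on the three-bar mark, then turn the small dial until its pointer is on the one-bar mark. Leave both dials standing on their marks, and do not knock over or shove the amber bottle beside the box.

Things in the scene. Friction and masses are not known exactly. Their poses are not given: they have to be found in the camera images.
- lockbox: fixed white steel box with grey top, 180 x 340 mm, 90 mm high, origin under its centre; x across it, away from the robot, y along it to the robot's left; yaw within 0.3 rad. On its top two dials lie 83 mm left and right of centre; which is which varies. Each has a flat aluminium plate with dark marks along its far edge: one, two, three bars, left to right as the robot sees them.
- large_dial (a joint): angle of the large dial, growing clockwise seen from above: pointer on the one-bar mark at 0.3 rad, two-bar mark (straight along the box's +x) at 1.0, three-bar mark at 1.7; stops at 0 and 2.0. Light friction (0.05 N m), no spring, stays where left.
- large_dial_grip (a point): grip point on the large dial's vertical axis, 128 mm above the bench, inside its black grip bar (60 long, 16 thick, 38 tall, its top 13 mm above this point), which stands on a disc 72 mm across, 25 mm below this point. Turns with the knob: x level, along the bar to the white-lined pointer (50 mm from the axis), z up. Plate 140 mm across. Grip the 16 mm thickness from above.
- small_dial (a joint): angle of the small dial, same kind: grows clockwise seen from above; one-bar mark at 0.3 rad, two-bar mark at 1.0, three-bar mark at 1.7; stops at 0 and 2.0; light friction (0.05 N m), stays where left.
- small_dial_grip (a point): grip point on the small dial's vertical axis, 128 mm above the bench, inside its black grip bar (40 long, 16 thick, 38 tall, its top 13 mm above this point) on a disc 48 mm across, 25 mm below this point. Turns with the knob: x level, along the bar to the white-lined pointer (33 mm from the axis), z up. Plate 104 mm across.
- amber_bottle: bystander: loose brown glass bottle with black cap, 68 mm across, 150 mm tall, upright beside or behind the box; origin at the centre of its underside. Also near: a white jar (60 across, 85 tall), a beaker (72 across, 90 tall), a fixed clear tube rack (240 x 70, 95 mm tall). None is closer than 100 mm to a dial's axis.

How it is judged:
By the outcome, as a careful person would: the job done as asked, in the order asked, and still so for the second after the job is handed in, with the robot touching nothing.
It also fails if it takes over 48 s, if anything falls off the work surface, if the arm or the gripper's body presses on something with over 40 N, if the wrist force passes 120 N, or if a joint passes its speed limit or range.

## Working session

There is one attempt and no reset: what is moved stays moved. The work goes in short steps, Python scripts to look and compute and a tool call to move; the robot and the scene stay as the last step left them, time stands still between calls to the robot, and variables do not carry over. Pictures are saved under pics/ and viewed, at most 10 in all, crops included, and the job is handed in when it is done.

Besides the shell and the picture viewer there is one more tool, called after "Call:" as name([rows], argument=value, ...), one row to a line, values as JSON. arm_command: Moves the arm, as the interface text tells. Its arguments: {"type":"object","properties":{"motion":{"type":"array"},"squeeze":{"type":"number"}},"required":["motion"]}

```bash
mkdir -p pics; ls; python3 - <<'E'
from bench import r
import cv2,pickle
d={}
for n in ("scene","wrist"):
    f=r.grab_frame(n);d[n]=f;cv2.imwrite(f"pics/{n}0.png",f["color"])
    print(n,f["mtx"].round(1).tolist(),f["cam_to_world"].round(3).tolist())
pickle.dump(d,open("f0.pkl","wb"))
o=r.get_obs();print(o,r.tip_extent)
E
```

```text
pics
scene [[511.5, 0.0, 279.5], [0.0, 511.5, 219.4], [0.0, 0.0, 1.0]] [[0.203, 0.788, -0.581, 1267.065], [0.979, -0.154, 0.133, -89.499], [0.015, -0.596, -0.803, 968.436], [0.0, 0.0, 0.0, 1.0]]
wrist [[301.7, 0.0, 275.2], [0.0, 301.7, 208.1], [0.0, 0.0, 1.0]] [[1.0, 0.001, -0.001, 650.318], [0.0, -0.957, -0.29, 81.881], [-0.001, 0.29, -0.957, 384.976], [0.0, 0.0, 0.0, 1.0]]
{'time_s': 0.1, 'joint_positions': array([-8.25617719e-02,  1.24442335e-01,  1.65147822e+00, -2.30665896e-05,
        1.36747365e+00, -8.26006897e-02]), 'qvel': array([-7.18365074e-04, -1.47240332e-03, -3.27478469e-03,  2.96061168e-05,
       -1.43776017e-03, -4.77489526e-04]), 'joint_efforts': array([ 5.00436727e-04, -4.18875861e+01, -3.61097610e+01,  7.76667567e-02,
        4.61263221e-02, -8.66308574e-05]), 'eef_pos': array([6.49402190e+02, 3.80029667e-02, 1.86043422e+02]), 'tool_rot': array([-3.13979539e+00, -1.26133479e-04,  1.57083981e+00]), 'force': array([-0.06041672,  0.50595619,  0.16386438]), 'torque': array([ 0.04359594,  0.01114354, -0.00700327]), 'grip_force': 0.0, 'finger_gap': 1.0036620201612265} 8.0
```

View pics/scene0.png

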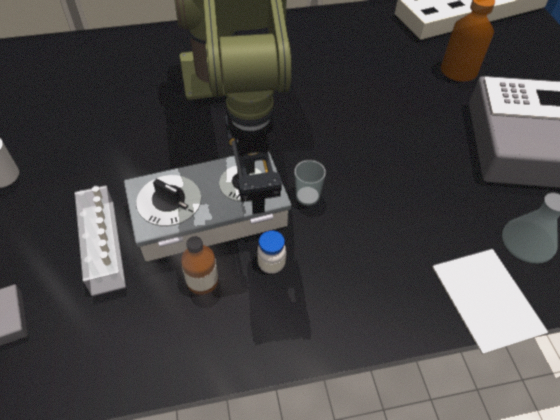

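View pics/wrist0.png

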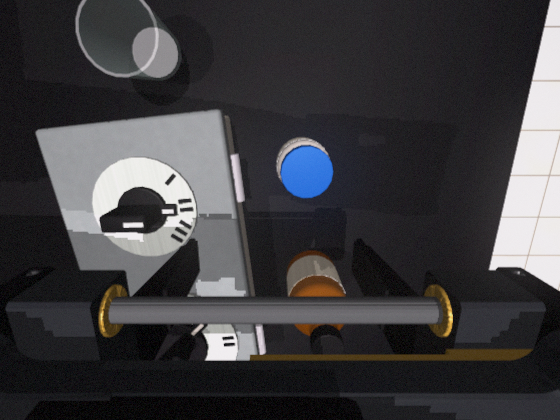

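The scene view shows the large dial's plate at about (168,200), which is the robot's right. The small dial is at about (245,182), half hidden by the gripper, and the amber bottle is at (200,265), behind the box. The wrist view shows the small dial at (145,207), the bottle at (315,300) and the large plate partly visible at (215,345). I'll move over the large dial to see both.

Call:
arm_command([
  [-0.24,-0.68,0.24,0,1],
  [-0.24,-0.68,0.24,0,1],
  [-0.24,-0.68,0.24,0,1],
  [-0.24,-0.68,0.24,0,1],
  [-0.24,-0.68,0.24,0,1],
  [0,0,0,0,1],
  [0,0,0,0,1],
])

```text
time_s: 0.98
eef_pos: [589.8, -169.5, 246.4]
tool_rot: [-3.141, -0.001, 1.571]
force: [0.7, -0.1, -0.1]
finger_gap: 1.0
grip_force: 0.0
```

```bash
cat > h.py <<'E'
import numpy as np,cv2
def ray(f,uv,z):
    uv=np.atleast_2d(uv).astype(float);d=np.c_[uv,np.ones(len(uv))]@np.linalg.inv(f["mtx"]).T
    T=f["cam_to_world"];d=d@T[:3,:3].T;o=T[:3,3]
    return (o+d*((z-o[2])/d[:,2])[:,None])[:,:2]
def proj(f,p):
    T=np.linalg.inv(f["cam_to_world"]);q=np.atleast_2d(p)@T[:3,:3].T+T[:3,3];q=q@f["mtx"].T
    return q[:,:2]/q[:,2:]
E
python3 - <<'E'
from bench import r
import cv2,pickle
d={}
for n in ("scene","wrist"):
    f=r.grab_frame(n);d[n]=f;cv2.imwrite(f"pics/{n}1.png",f["color"])
pickle.dump(d,open("f1.pkl","wb"))
a=d["wrist"]["color"]; b=cv2.resize(d["scene"]["color"][130:310,60:340],None,fx=2,fy=2,interpolation=cv2.INTER_CUBIC)
cv2.imwrite("pics/b1.png",b)
print(r.get_obs()["eef_pos"],r.get_obs()["time_s"])
E
```

```text
[ 589.89812307 -168.94738808  246.16062838] 1.075
```

View pics/wrist1.png

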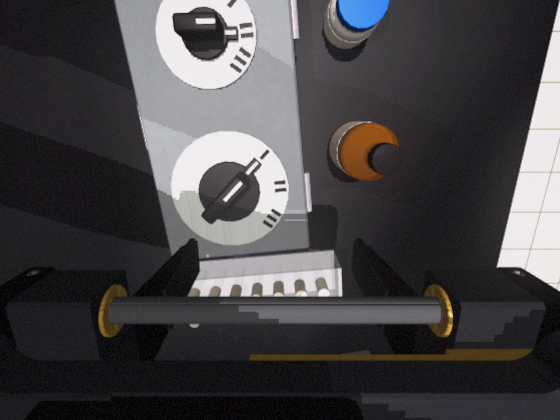

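View pics/b1.png

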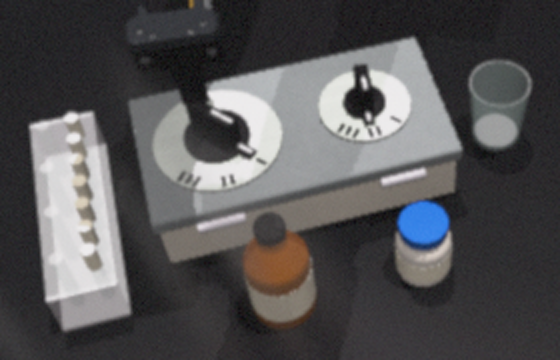

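The wrist view shows the large plate centred near (229,187), with its pointer aiming at (268,152), on the one-bar mark. The small plate is near (206,33), with its pointer at about (245,33), on the two-bar mark. The tube rack is at (265,280), close to the right of the large dial, and the bottle is at (365,152).

```bash
python3 - <<'E'
import pickle,cv2,numpy as np
from scipy.optimize import least_squares
from h import *
d=pickle.load(open("f1.pkl","rb"))
def circ(f,seed,R,rpx,thr,z=92):
    g=cv2.GaussianBlur(f["color"],(3,3),0).min(2)
    m=np.zeros_like(g);cv2.circle(m,seed,rpx,255,-1)
    m&=((g>thr)*255).astype(np.uint8)
    n,l,s,c=cv2.connectedComponentsWithStats(m)
    k=1+s[1:,4].argmax()
    cn=cv2.findContours((l==k).astype(np.uint8),cv2.RETR_EXTERNAL,cv2.CHAIN_APPROX_NONE)[0][0]
    h=cv2.convexHull(cn)[:,0]
    h=h[(h[:,1]>2)]
    p=ray(f,h,z)
    s=least_squares(lambda q:np.hypot(*(p-q[:2]).T)-q[2],[*p.mean(0),R],loss="soft_l1",f_scale=1.5)
    s2=least_squares(lambda q:np.hypot(*(p-q).T)-R,p.mean(0),loss="soft_l1",f_scale=1.5)
    print(s.x.round(1),s2.x.round(1),"res",np.abs(s2.fun).mean().round(2),len(p)); return s2.x
W,S=d["wrist"],d["scene"]
for t in (130,150): 
    print(t)
    circ(W,(229,187),70,66,t);circ(W,(206,33),52,56,t)
    circ(S,(60+217//2,130+138//2),70,40,t);circ(S,(60+365//2,130+105//2),52,30,t)
print("rays z128 bar etc")
# pointer/bars in wrist: tip & back of bar
print(ray(W,[[305,246],[299,2]],90))
E
python3 - <<'E'
import cv2
a=cv2.imread("pics/wrist1.png")[0:260,110:320]
cv2.imwrite("pics/w1z.png",cv2.resize(a,None,fx=2.3,fy=2.3,interpolation=cv2.INTER_CUBIC))
E
```

```text
130
[ 537.  -167.3   76.3] [ 539.6 -163.3] res 6.06 45
[517.3  -1.9  57.7] [515.7  -7.7] res 3.65 35
[ 536.  -158.7   84.3] [ 536.6 -155.6] res 15.83 29
[511.3  -5.2  78.5] [514.5  -6.9] res 25.72 28
150
[ 537.3 -166.7   75.8] [ 538.1 -163.3] res 5.86 46
[517.4  -2.   57.7] [515.3  -7.5] res 3.67 34
[ 533.8 -157.6   82.4] [ 525.5 -156.3] res 14.11 29
[512.9  -5.5  77.7] [520.4  -5.3] res 25.03 27
rays z128 bar etc
[[ 628.57337214 -245.17169453]
 [ 614.50479077   24.96313329]]
```

View pics/w1z.png

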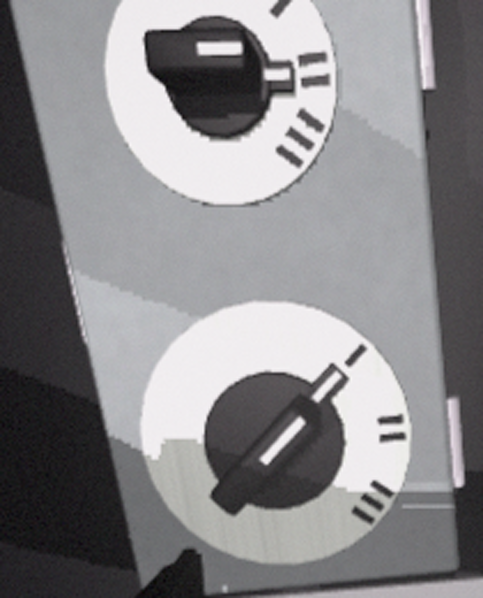

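The crop shows the large pointer at one-bar, from the axis at about (274,438) to a tip at (340,372). The small pointer is just short of two-bar, with its tip at (292,77). The first threshold leaked onto the grey box top, so I'll refit with a white-only mask.

```bash
cat > m.py <<'E'
import sys,pickle,cv2,numpy as np
from scipy.optimize import least_squares
from h import *
def circ(f,seed,R,rpx,thr,z=92,dark=False):
    g=cv2.GaussianBlur(f["color"],(3,3),0).min(2)
    m=np.zeros_like(g);cv2.circle(m,seed,rpx,255,-1)
    m&=((g>thr)*255).astype(np.uint8)
    n,l,s,c=cv2.connectedComponentsWithStats(m)
    k=1+s[1:,4].argmax()
    cn=cv2.findContours((l==k).astype(np.uint8),cv2.RETR_EXTERNAL,cv2.CHAIN_APPROX_NONE)[0][0]
    h=cv2.convexHull(cn)[:,0];h=h[h[:,1]>2]
    p=ray(f,h,z)
    q=least_squares(lambda q:np.hypot(*(p-q).T)-R,ray(f,seed,z)[0],loss="cauchy",f_scale=1).x
    e=np.abs(np.hypot(*(p-q).T)-R);print(thr,q.round(1),"median res",np.median(e).round(2),(e<2).sum(),len(p));return q
E
python3 - <<'E'
from m import *
d=pickle.load(open("f1.pkl","rb"));W,S=d["wrist"],d["scene"]
for n,f,s in(("W",W,[(190,187),(206,60)]),("S",S,[(200,200),(225,182)])):
    print(n,f["color"].min(2)[[y for x,y in s],[x for x,y in s]])
for t in (190,205):
    print("W");circ(W,(229,187),70,66,t);circ(W,(206,33),52,56,t)
    print("S");circ(S,(168,199),70,37,t);circ(S,(242,182),52,26,t)
def dirn(p,z,o):
    p=ray(W,np.array(p)/2.3+[110,0],z);v=p[1]-p[0];print(p.round(1).tolist(),"ang",np.arctan2(v[1],v[0]).round(3))
dirn([(267,458),(302,420)],141,0);dirn([(198,48),(242,48)],141,0)      # bar white lines
dirn([(322,397),(340,372)],105,0);dirn([(266,77),(292,77)],105,0)
print("marks",ray(W,np.array([(356,355),(391,429),(372,502),(283,5),(314,71),(300,138)])/2.3+[110,0],92).round(1).tolist())
print("farcorners", ray(W,np.array([(458,572),(410,0),(134,585),(10,0)])/2.3+[110,0],90).round(1).tolist())
E
```

```text
W [236 109]
S [183 224]
W
190 [ 535.  -171.3] median res 0.54 34 36
190 [517.5  -5.5] median res 0.22 30 30
S
190 [ 528.3 -171.5] median res 0.55 13 17
190 [512.3  -4.8] median res 0.58 11 15
W
205 [ 535.2 -172.1] median res 0.23 31 34
205 [517.7  -4.9] median res 0.13 31 31
S
205 [ 529.4 -173.3] median res 0.46 12 16
205 [511.9  -6.3] median res 0.34 9 13
[[539.2, -169.5], [555.6, -151.9]] ang 0.819
[[520.1, -5.7], [537.1, -5.7]] ang 0.001
[[561.7, -147.9], [570.8, -135.6]] ang 0.936
[[540.6, -7.2], [551.9, -7.2]] ang 0.001
marks [[578.3, -128.8], [596.2, -167.0], [586.2, -207.1], [547.5, 24.1], [560.5, -1.7], [553.2, -29.2]]
farcorners [[634.0, -248.9], [603.5, 26.7], [452.5, -257.1], [426.4, 26.6]]
```

Call:
arm_command([
  [-0.216,-0.01,-0.2,-0.0242,0.2],
  [-0.216,-0.01,-0.2,-0.0242,0.2],
  [-0.216,-0.01,-0.2,-0.0242,0.2],
  [-0.216,-0.01,-0.2,-0.0242,0.2],
  [-0.216,-0.01,-0.2,-0.0242,0.2],
  [0,0,0,0,0.2],
  [0,0,0,0,0.2],
], squeeze=8)

```text
time_s: 1.95
eef_pos: [536.5, -172.0, 197.4]
tool_rot: [3.141, -0.0, 0.813]
force: [-1.1, -0.5, -0.6]
finger_gap: 0.599
grip_force: 0.0
```

```bash
python3 - <<'E'
from bench import r
import cv2,pickle,numpy as np
d={n:r.grab_frame(n) for n in("scene","wrist","side")}
pickle.dump(d,open("f2.pkl","wb"))
cv2.imwrite("pics/w2.png",d["wrist"]["color"])
cv2.imwrite("pics/mix2.png",cv2.resize(d["side"]["color"],None,fx=1.4,fy=1.4))
print(r.get_obs()["joint_positions"].round(2))
E
```

```text
[-0.41 -0.07  1.83  0.    1.38  0.35]
```

View pics/w2.png

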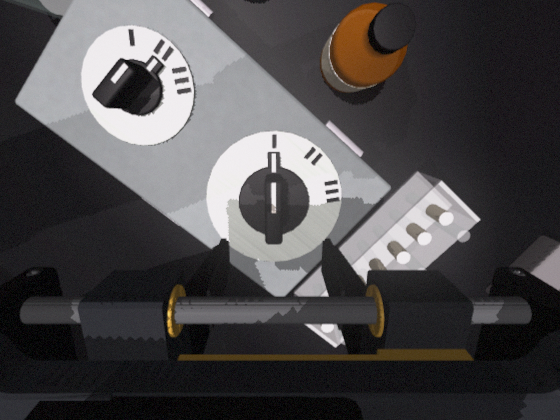

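View pics/mix2.png

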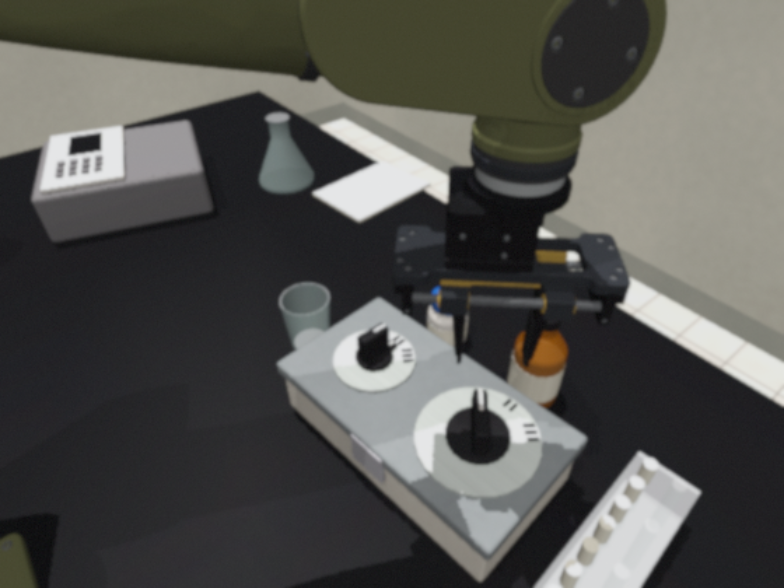

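The wrist view shows the large bar lying straight along the tool x direction at (274,200), centred between the fingers. In the side view the bar stands clear, and the bottle and rack are untouched. I'll re-fit the centres from this closer view.

```bash
python3 - <<'E'
from m import *
d=pickle.load(open("f2.pkl","rb"));W,D,S=d["wrist"],d["side"],d["scene"]
for z in(92,97):
    print(z);circ(W,(274,197),70,74,205,z);circ(W,(138,86),52,66,205,z)
    circ(D,(341,314),70,48,190,z);circ(D,(267,256),52,32,190,z);circ(S,(242,182),52,26,205,z)
p=ray(W,[(274,240),(274,153)],103);v=p[1]-p[0];print(p.round(1),np.arctan2(v[1],v[0]).round(3))
E
```

```text
92
205 [ 535.3 -171.8] median res 0.23 35 37
205 [517.4  -4.5] median res 0.09 53 53
190 [ 537.7 -170.4] median res 0.47 15 20
190 [520.6  -2.9] median res 0.34 28 28
205 [511.8  -6.1] median res 0.33 8 12
97
205 [ 535.8 -172.2] median res 0.34 35 37
205 [518.5  -6.5] median res 0.82 53 53
190 [ 535.3 -173.3] median res 0.4 15 20
190 [518.2  -6.5] median res 0.34 27 28
205 [516.   -6.9] median res 0.43 8 12
[[ 507.9 -201.9]
 [ 570.1 -136.3]] 0.812
```

Call:
arm_command([
  [-0.008,0,-0.4,0,0],
  [-0.008,0,-0.4,0,0],
  [0,0,-0.4,0,0],
  [0,0,-0.4,0,0],
  [0,0,0,0,0],
  [0,0,0,0,-0.4],
  [0,0,0,0,-1],
  [0,0,0,0,-1],
  [0,0,0,0,-1],
], squeeze=8)

```text
time_s: 3.22
eef_pos: [535.5, -172.6, 117.7]
tool_rot: [3.141, -0.0, 0.811]
force: [0.2, -0.5, 0.2]
finger_gap: 0.139
grip_force: 0.0
```

Call:
arm_command([
  [0,0,0,0,-1],
  [0,0,0,0,-1],
  [0,0,0,0,-1],
])

```text
time_s: 3.6
eef_pos: [535.2, -172.5, 117.1]
tool_rot: [-3.141, 0.0, 0.811]
force: [0.0, -0.4, -0.0]
finger_gap: 0.004
grip_force: 0.0
```

```bash
python3 - <<'E'
from bench import r
import cv2,pickle
d={n:r.grab_frame(n) for n in("scene","wrist","side")}
pickle.dump(d,open("f3.pkl","wb"))
a=cv2.resize(d["side"]["color"][200:400,220:440],(600,545),interpolation=cv2.INTER_CUBIC)
cv2.imwrite("pics/s3.png",a)
o=r.get_obs();print(o["finger_gap"],o["grip_force"],o["force"],o["torque"])
E
```

```text
0.004889293624462967 0.0 [-0.04285973  0.96064565  0.04394392] [-0.02358671  0.05116836 -0.04041588]
```

View pics/s3.png

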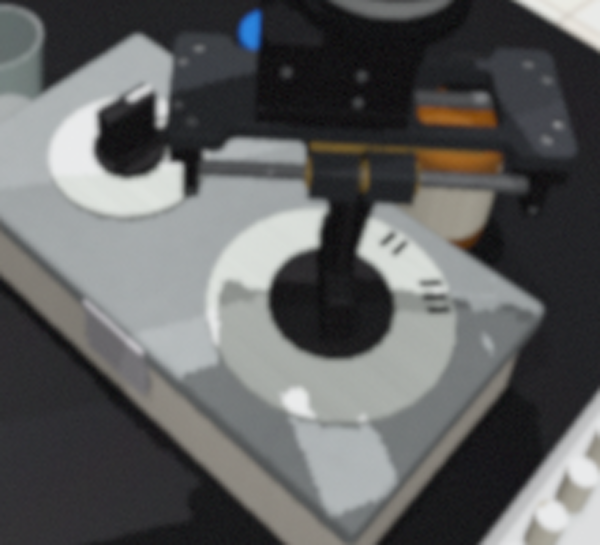

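The side crop shows the shut fingers beyond the bar, towards the pointer, with the bar missed, and the gap reads about 0. I'll check where the fingertips really are.

```bash
python3 - <<'E'
from m import *
d=pickle.load(open("f3.pkl","rb"));W,D,S=d["wrist"],d["side"],d["scene"]
P=np.array([[535.3,-172.5,109],[535.3,-172.5,141],[556,-150,141],[515,-194,141],[535.3,-172.5,187]])
k=2.73
print("side crop",((proj(D,P)-[220,200])*k).round(0).tolist())
print("wrist",proj(W,P).round(0).tolist()); print("scene",proj(S,P).round(0).tolist())
cv2.imwrite("pics/w3.png",np.hstack([W["color"][150:400,150:400],cv2.resize(S["color"][150:250,120:220],(250,250),interpolation=cv2.INTER_CUBIC)]))
E
```

```text
side crop [[332.0, 292.0], [337.0, 257.0], [334.0, 212.0], [339.0, 304.0], [346.0, 201.0]]
wrist [[274.0, 234.0], [274.0, 252.0], [273.0, 206.0], [274.0, 293.0], [274.0, 293.0]]
scene [[167.0, 195.0], [164.0, 186.0], [176.0, 192.0], [153.0, 180.0], [161.0, 171.0]]
```

View pics/w3.png

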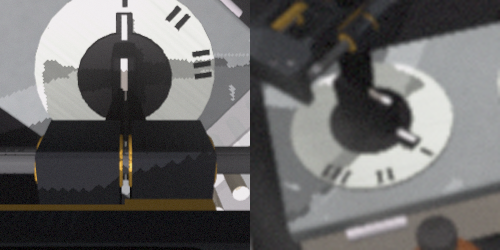

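The wrist crop shows the bar centred under the tool, with its white line visible at (124,60–95), but the shut fingers are hard to make out against black. I'll use the last picture on one brightened composite.

```bash
python3 - <<'E'
from m import *
d=pickle.load(open("f3.pkl","rb"));e=pickle.load(open("f2.pkl","rb"))
def c(f,x,y,w):
    a=f["color"][y:y+w*3//4,x:x+w].astype(float)
    a=np.clip(255*(a/110)**.55,0,255).astype(np.uint8)
    return cv2.resize(a,(400,300),interpolation=cv2.INTER_CUBIC)
o=np.vstack([np.hstack([c(e["side"],300,255,88),c(d["side"],300,255,88)]),np.hstack([c(d["scene"],128,150,88),c(d["wrist"],204,170,140)])])
cv2.imwrite("pics/comp.png",o)
P=np.array([[535.3,-172.5,109],[535.3,-172.5,141]])
for n,x,y,w in(("side",300,255,88),("scene",128,150,88),("wrist",204,170,140)): print(n,((proj(d[n],P)-[x,y])*400/w).round().tolist())
E
```

```text
side [[189.0, 237.0], [198.0, 178.0]]
scene [[176.0, 206.0], [165.0, 162.0]]
wrist [[201.0, 182.0], [201.0, 235.0]]
```

View pics/comp.png

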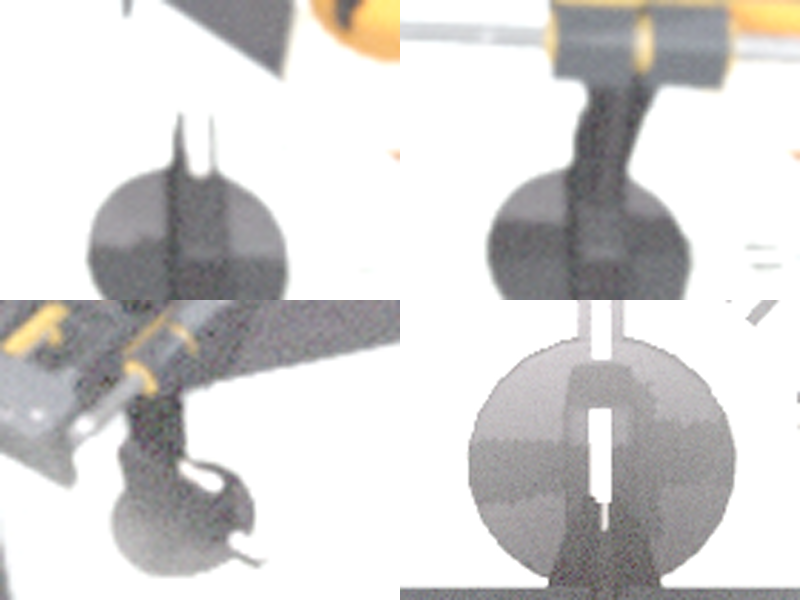

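The composite shows the shut fingertips ending at about the bar's top, near z 141 in all three views. That is higher than the reported TCP implies, so they closed above the bar. I'll check the tip height from the open-finger picture.

```bash
python3 - <<'E'
from m import *
d=pickle.load(open("f2.pkl","rb"));D,W,S=d["side"],d["wrist"],d["scene"]
u=np.array([.725,-.689])
for z in (189,200,210,220,230):
    P=[[*(np.array([536.5,-172])+s*(28.5+6)*u),z] for s in(1,-1)]
    print(z,"side",(proj(D,P)*1.4).round(0).tolist(),"wrist",proj(W,P).round().tolist(),"scene",proj(S,P).round().tolist())
print("seen side(x1.4) (530,365),(460,362); wrist (326,242),(225,242)")
d=pickle.load(open("f1.pkl","rb"))["wrist"]
print(W["cam_to_world"].round(3).tolist())
E
```

```text
189 side [[521.0, 383.0], [451.0, 379.0]] wrist [[321.0, 234.0], [227.0, 233.0]] scene [[150.0, 182.0], [172.0, 160.0]]
200 side [[523.0, 376.0], [452.0, 372.0]] wrist [[323.0, 239.0], [225.0, 239.0]] scene [[149.0, 178.0], [171.0, 157.0]]
210 side [[524.0, 369.0], [452.0, 365.0]] wrist [[325.0, 245.0], [222.0, 245.0]] scene [[148.0, 175.0], [170.0, 153.0]]
220 side [[526.0, 362.0], [453.0, 358.0]] wrist [[328.0, 251.0], [220.0, 251.0]] scene [[147.0, 171.0], [169.0, 150.0]]
230 side [[528.0, 354.0], [453.0, 350.0]] wrist [[330.0, 259.0], [217.0, 258.0]] scene [[146.0, 168.0], [168.0, 146.0]]
seen side(x1.4) (530,365),(460,362); wrist (326,242),(225,242)
[[0.727, -0.658, -0.198, 593.568], [-0.687, -0.695, -0.211, -112.752], [0.001, 0.289, -0.957, 396.702], [0.0, 0.0, 0.0, 1.0]]
```

The tips stand about 20–30 mm higher than stated, so I'll open, descend in small steps watching the force, and close again.

Call:
arm_command([
  [0,0,0,0,0],
  [0,0,0,0,0],
  [0,0,0,0,0],
  [0,0,-0.1,0,0],
  [0,0,-0.1,0,0],
])

```text
time_s: 4.38
eef_pos: [535.1, -172.5, 106.7]
tool_rot: [-3.141, 0.0, 0.811]
force: [0.1, -0.3, 0.1]
finger_gap: 0.47
grip_force: 0.0
```

Call:
arm_command([
  [0,0,-0.08,0,0],
  [0,0,-0.08,0,0],
  [0,0,-0.08,0,0],
])

```text
time_s: 4.75
eef_pos: [535.1, -172.5, 94.8]
tool_rot: [-3.141, 0.0, 0.811]
force: [-0.0, 0.6, 0.6]
finger_gap: 0.498
grip_force: 0.0
```

Call:
arm_command([
  [0,0,0,0,-0.4],
  [0,0,0,0,-1],
  [0,0,0,0,-1],
  [0,0,0,0,-1],
  [0,0,0,0,-1],
])

```text
time_s: 5.38
eef_pos: [534.6, -171.9, 95.4]
tool_rot: [-3.14, 0.0, 0.811]
force: [-3.7, 4.2, 3.7]
finger_gap: 0.166
grip_force: 8.0
```

Gripped (gap 0.166 ≈ 16 mm, 8 N). Next, turn 1.406 rad clockwise to the three-bar mark.

Call:
arm_command([
  [-0.012,0.012,0,0,-1],
  [0,0,0,-0.0249,-1],
  [0,0,0,-0.0249,-1],
  [0,0,0,-0.0249,-1],
  [0,0,0,-0.0249,-1],
])

```text
time_s: 6.0
eef_pos: [534.4, -171.4, 95.4]
tool_rot: [-3.14, 0.0, 0.18]
force: [-3.1, 3.8, 4.3]
finger_gap: 0.168
grip_force: 8.0
```

Call:
arm_command([
  [0,0,0,-0.0249,-1],
  [0,0,0,-0.0249,-1],
  [0,0,0,-0.0249,-1],
  [0,0,0,-0.0248,-1],
  [0,0,0,-0.0248,-1],
  [0,0,0,0,-1],
  [0,0,0,0,-1],
])

```text
time_s: 6.88
eef_pos: [534.5, -170.6, 95.4]
tool_rot: [-3.14, 0.002, -0.597]
force: [-2.4, 5.3, 3.2]
finger_gap: 0.168
grip_force: 8.0
```

Call:
arm_command([
  [0,0,0,0,0],
  [0,0,0,0,0],
  [0,0,0.4,0,0],
  [0,0,0.7,0,0],
  [0,0,0.7,0,0],
  [0,0,0.4,0,0],
  [0,0,0,0,0],
])

```text
time_s: 7.75
eef_pos: [535.8, -172.5, 207.8]
tool_rot: [-3.141, -0.005, -0.596]
force: [0.4, -0.7, 0.1]
finger_gap: 0.502
grip_force: 0.0
```

```bash
cat >> m.py <<'E'
def dark_marks(f,c,R,ax,z=92):
    # dark elongated blobs on plate annulus + white pointer line, as polar angles about axis
    g=f["color"].min(2);H,Wd=g.shape
    a=np.linspace(-1.6,1.6,641)
    def prof(r,zz):
        P=np.c_[ax[0]+r*np.cos(a),ax[1]+r*np.sin(a),np.full(len(a),zz)]
        q=proj(f,P).astype(np.float32);return cv2.remap(g,q[:,0][None],q[:,1][None],cv2.INTER_LINEAR)[0]
    return a,prof
E
python3 - <<'E'
from m import *
from bench import r
d={n:r.grab_frame(n) for n in("scene","wrist","side")};pickle.dump(d,open("f4.pkl","wb"))
o=r.get_obs();print(o["eef_pos"],o["tool_rot"],o["joint_positions"].round(2))
W=d["wrist"];ax=(535.5,-172.3)
c=proj(W,[[*ax,92]])[0];print(c)
q=circ(W,tuple(int(v) for v in c.round()),70,80,205)
a,prof=dark_marks(W,c,70,q)
for rr,z in((60,92),(44,105),(48,105),(40,105)):
    p=prof(rr,z);idx=np.arange(0,641,8);print(rr,z);print(" ".join(f"{a[i]:.2f}:{p[i]}" for i in idx if -1.1<a[i]<1.1))
E
```

```text
[ 533.73114668 -171.61812301  203.4087627 ] [ 3.14104874e+00  2.65995753e-03 -5.96349544e-01] [-0.41 -0.08  1.83 -0.    1.39  1.76]
[275.24986923 197.10554216]
205 [ 535.3 -169.6] median res 0.28 15 24
60 92
-1.08:159 -1.04:162 -1.00:162 -0.96:159 -0.92:160 -0.88:160 -0.84:160 -0.80:109 -0.76:49 -0.72:133 -0.68:193 -0.64:113 -0.60:47 -0.56:151 -0.52:160 -0.48:70 -0.44:47 -0.40:158 -0.36:164 -0.32:162 -0.28:159 -0.24:154 -0.20:154 -0.16:153 -0.12:157 -0.08:158 -0.04:153 0.00:57 0.04:82 0.08:156 0.12:137 0.16:51 0.20:110 0.24:240 0.28:247 0.32:247 0.36:248 0.40:247 0.44:247 0.48:247 0.52:247 0.56:248 0.60:247 0.64:247 0.68:247 0.72:247 0.76:224 0.80:92 0.84:214 0.88:247 0.92:247 0.96:247 1.00:247 1.04:247 1.08:248
44 105
-1.08:156 -1.04:156 -1.00:157 -0.96:162 -0.92:157 -0.88:158 -0.84:161 -0.80:160 -0.76:118 -0.72:49 -0.68:67 -0.64:178 -0.60:179 -0.56:78 -0.52:52 -0.48:143 -0.44:157 -0.40:156 -0.36:159 -0.32:158 -0.28:157 -0.24:156 -0.20:156 -0.16:156 -0.12:160 -0.08:159 -0.04:159 0.00:158 0.04:159 0.08:158 0.12:159 0.16:159 0.20:158 0.24:157 0.28:156 0.32:157 0.36:155 0.40:155 0.44:1
[... 496 characters left out ...]
:156 0.36:155 0.40:159 0.44:202 0.48:212 0.52:236 0.56:245 0.60:247 0.64:247 0.68:247 0.72:247 0.76:247 0.80:247 0.84:247 0.88:247 0.92:247 0.96:248 1.00:247 1.04:247 1.08:247
40 105
-1.08:157 -1.04:156 -1.00:152 -0.96:157 -0.92:158 -0.88:154 -0.84:154 -0.80:159 -0.76:83 -0.72:58 -0.68:106 -0.64:176 -0.60:177 -0.56:83 -0.52:52 -0.48:100 -0.44:158 -0.40:158 -0.36:159 -0.32:159 -0.28:160 -0.24:158 -0.20:156 -0.16:157 -0.12:158 -0.08:158 -0.04:159 0.00:159 0.04:157 0.08:158 0.12:158 0.16:157 0.20:157 0.24:157 0.28:157 0.32:156 0.36:157 0.40:158 0.44:157 0.48:157 0.52:160 0.56:157 0.60:160 0.64:157 0.68:159 0.72:159 0.76:157 0.80:158 0.84:161 0.88:160 0.92:182 0.96:233 1.00:247 1.04:248 1.08:247
```

The large pointer is on the three-bar mark: pointer at about −0.61, mark centre at −0.60. Now the small dial's angle.

```bash
python3 - <<'E'
from m import *
for n in("f1","f2"):
    W=pickle.load(open(n+".pkl","rb"))["wrist"]
    a,prof=dark_marks(W,0,52,(518,-5.2))
    for rr,z in((44,92),(30,105),(31,103)):
        p=prof(rr,z);print(n,rr,z);print(" ".join(f"{a[i]:.2f}:{p[i]}" for i in range(0,641,8) if (-.8<a[i]<.9 if rr>40 else -.4<a[i]<.4)))
E
```

```text
f1 44 92
-0.76:163 -0.72:236 -0.68:229 -0.64:121 -0.60:83 -0.56:154 -0.52:236 -0.48:235 -0.44:142 -0.40:84 -0.36:118 -0.32:229 -0.28:236 -0.24:235 -0.20:236 -0.16:236 -0.12:237 -0.08:235 -0.04:145 0.00:92 0.04:117 0.08:237 0.12:237 0.16:179 0.20:88 0.24:100 0.28:225 0.32:235 0.36:236 0.40:235 0.44:236 0.48:235 0.52:235 0.56:235 0.60:235 0.64:235 0.68:235 0.72:234 0.76:171 0.80:49 0.84:0 0.88:0
f1 30 105
-0.36:235 -0.32:186 -0.28:123 -0.24:49 -0.20:72 -0.16:83 -0.12:84 -0.08:199 -0.04:235 0.00:235 0.04:206 0.08:109 0.12:81 0.16:169 0.20:230 0.24:235 0.28:236 0.32:236 0.36:235 0.40:236
f1 31 103
-0.36:236 -0.32:220 -0.28:166 -0.24:98 -0.20:48 -0.16:84 -0.12:86 -0.08:124 -0.04:213 0.00:232 0.04:221 0.08:142 0.12:81 0.16:134 0.20:225 0.24:235 0.28:236 0.32:235 0.36:235 0.40:235
f2 44 92
-0.76:138 -0.72:236 -0.68:238 -0.64:142 -0.60:82 -0.56:83 -0.52:235 -0.48:236 -0.44:194 -0.40:82 -0.36:81 -0.32:212 -0.28:236 -0.24:236 -0.20:236 -0.16:236 -0.12:236 -0.08:236 -0.04:155 0.00:76 0.04:79 0.08:221 0.12:237 0.16:221 0.20:78 0.24:70 0.28:183 0.32:235 0.36:236 0.40:236 0.44:235 0.48:236 0.52:235 0.56:236 0.60:235 0.64:236 0.68:236 0.72:235 0.76:218 0.80:73 0.84:60 0.88:178
f2 30 105
-0.36:189 -0.32:132 -0.28:59 -0.24:31 -0.20:69 -0.16:75 -0.12:75 -0.08:176 -0.04:236 0.00:237 0.04:210 0.08:89 0.12:62 0.16:188 0.20:235 0.24:236 0.28:236 0.32:235 0.36:236 0.40:235
f2 31 103
-0.36:235 -0.32:172 -0.28:123 -0.24:45 -0.20:37 -0.16:72 -0.12:75 -0.08:75 -0.04:221 0.00:236 0.04:235 0.08:167 0.12:67 0.16:121 0.20:231 0.24:235 0.28:236 0.32:237 0.36:235 0.40:236
```

Call:
arm_command([
  [-0.066,0.666,0,0.0187,0],
  [-0.066,0.666,0,0.0187,0],
  [-0.067,0.666,0,0.0187,0],
  [-0.067,0.666,0,0.0187,0],
  [-0.067,0.666,0,0.0187,0],
  [0,0,0,0,0],
  [0,0,0,0,0],
  [0,0,0,0,0],
])

```text
time_s: 8.9
eef_pos: [517.8, -6.3, 204.5]
tool_rot: [3.141, 0.001, -0.011]
force: [-0.1, 0.4, 0.7]
finger_gap: 0.503
grip_force: 0.0
```

```bash
python3 - <<'E'
from m import *
from bench import r
d={n:r.grab_frame(n) for n in("scene","wrist")};pickle.dump(d,open("f5.pkl","wb"))
o=r.get_obs();print(o["eef_pos"],o["tool_rot"],o["joint_positions"].round(2))
W=d["wrist"]
c=proj(W,[[518,-5.5,92]])[0];print(c)
q=circ(W,tuple(int(v) for v in c.round()),52,60,205)
a,prof=dark_marks(W,0,52,q)
p=prof(30,105);print(" ".join(f"{a[i]:.2f}:{p[i]}" for i in range(0,641,8) if -.4<a[i]<.4))
E
```

```text
[517.94942136  -6.24107389 204.90406633] [ 3.14151882e+00  4.48370844e-04 -1.04216895e-02] [-0.12 -0.18  1.92 -0.    1.4   1.47]
[274.28335047 197.66965485]
205 [518.1  -5.1] median res 0.42 34 38
-0.36:171 -0.32:172 -0.28:173 -0.24:150 -0.20:86 -0.16:64 -0.12:64 -0.08:154 -0.04:187 0.00:191 0.04:142 0.08:71 0.12:64 0.16:92 0.20:169 0.24:178 0.28:177 0.32:177 0.36:176 0.40:175
```

Call:
arm_command([
  [0,0.014,-0.5,0,0],
  [0,0,-0.5,0,0],
  [0,0,-0.5,0,0],
  [0,0,-0.4,0,0],
  [0,0,-0.2,0,0],
  [0,0,-0.1,0,0],
  [0,0,0,0,0],
])

```text
time_s: 9.88
eef_pos: [518.3, -4.8, 95.5]
tool_rot: [3.142, -0.001, -0.009]
force: [-1.1, 0.4, -0.5]
finger_gap: 0.501
grip_force: 0.0
```

Call:
arm_command([
  [0,0,0,0,-0.4],
  [0,0,0,0,-1],
  [0,0,0,0,-1],
  [0,0,0,0,-1],
  [0,0,0,0,-1],
])

```text
time_s: 10.5
eef_pos: [518.0, -6.0, 95.5]
tool_rot: [3.139, 0.0, -0.008]
force: [-1.2, -5.2, 1.3]
finger_gap: 0.168
grip_force: 8.0
```

Call:
arm_command([
  [0,-0.012,0,0.0217,-1],
  [0,0,0,0.0217,-1],
  [0,0,0,0.0217,-1],
  [0,0,0,0.0217,-1],
  [0,0,0,0.0217,-1],
  [0,0,0,0.0217,-1],
  [0,0,0,0,-1],
  [0,0,0,0,-1],
])

```text
time_s: 11.5
eef_pos: [517.9, -5.9, 95.5]
tool_rot: [3.141, 0.001, 0.807]
force: [-2.4, -4.5, 2.5]
finger_gap: 0.167
grip_force: 8.0
```

Call:
arm_command([
  [0,0,0,0,0],
  [0,0,0,0,0],
  [0,0,0.3,0,0],
  [0,0,0.6,0,0],
  [0,0,0.8,0,0],
  [0,0,0.5,0,0],
  [0,0,0,0,0],
  [0,0,0,0,0],
  [0,0,0,0,0],
])

```text
time_s: 12.62
eef_pos: [517.0, -5.1, 203.3]
tool_rot: [-3.139, 0.002, 0.809]
force: [-0.8, -0.6, -0.3]
finger_gap: 0.5
grip_force: 0.0
```

```bash
python3 - <<'E'
from m import *
from bench import r
d={n:r.grab_frame(n) for n in("scene","wrist","side")};pickle.dump(d,open("f6.pkl","wb"))
o=r.get_obs();print(o["time_s"],o["eef_pos"],o["tool_rot"],o["force"])
W=d["wrist"]
def show(f,ax,R,rm,rp,lo,hi):
    a,prof=dark_marks(f,0,R,ax)
    for rr,z in((rm,92),(rp,105)):
        p=prof(rr,z);print(rr," ".join(f"{a[i]:.2f}:{p[i]}" for i in range(0,641,6) if lo<a[i]<hi))
c=proj(W,[[518,-5.5,92]])[0]
circ(W,tuple(int(v) for v in c.round()),52,60,205)
print("small");show(W,(518,-5.3),52,44,30,.4,1.2)
print("small side");show(d["side"],(519.5,-4.5),52,44,29,.4,1.2)
print("large side");show(d["side"],(536.5,-171.5),70,60,44,-1,-.2)
# bottle: orange blob before/after in scene
for n in("f1","f6"):
    h=cv2.cvtColor(pickle.load(open(n+".pkl","rb"))["scene"]["color"],cv2.COLOR_BGR2HSV)[230:300,170:230]
    m=cv2.moments(cv2.inRange(h,(3,120,60),(20,255,255)),True);print(n,m["m10"]/m["m00"]+170,m["m01"]/m["m00"]+230,m["m00"])
E
```

```text
12.775 [517.36479058  -5.23629892 203.93302403] [-3.13992009e+00  1.19034822e-03  8.09284713e-01] [0.42506769 0.52206225 0.27378604]
205 [517.6  -7.3] median res 11.79 12 51
small
44 0.41:255 0.44:255 0.47:255 0.50:255 0.53:255 0.56:255 0.59:255 0.62:255 0.65:255 0.68:255 0.71:251 0.74:187 0.77:115 0.80:114 0.83:218 0.86:255 0.89:255 0.92:255 0.95:255 0.98:255 1.01:255 1.04:255 1.07:255 1.10:255 1.13:255 1.16:255 1.19:255
30 0.41:255 0.44:255 0.47:255 0.50:254 0.53:244 0.56:200 0.59:133 0.62:115 0.65:113 0.68:164 0.71:227 0.74:254 0.77:255 0.80:254 0.83:241 0.86:171 0.89:121 0.92:120 0.95:152 0.98:222 1.01:254 1.04:255 1.07:255 1.10:255 1.13:255 1.16:255 1.19:255
small side
44 0.41:212 0.44:213 0.47:213 0.50:213 0.53:213 0.56:213 0.59:212 0.62:210 0.65:201 0.68:179 0.71:145 0.74:101 0.77:63 0.80:35 0.83:22 0.86:23 0.89:26 0.92:29 0.95:29 0.98:27 1.01:26 1.04:26 1.07:45 1.10:81 1.13:127 1.16:164 1.19:186
29 0.41:212 0.44:211 0.47:205 0.50:200 0.53:184 0.56:167 0.59:144 0.62:115 0.65:87 0.68:61 0.71:39 0.74:30 0.77:21 0.80:20 0.83:20 0.86:20 0.89:20 0.92:21 0.95:22 0.98:21 1.01:21 1.04:22 1.07:24 1.10:33 1.13:44 1.16:65 1.19:93
large side
60 -0.97:228 -0.94:228 -0.91:228 -0.88:228 -0.85:228 -0.82:227 -0.79:223 -0.76:204 -0.73:160 -0.70:136 -0.67:168 -0.64:201 -0.61:199 -0.58:162 -0.55:138 -0.52:164 -0.49:198 -0.46:201 -0.43:172 -0.40:147 -0.37:161 -0.34:200 -0.31:220 -0.28:226 -0.25:228 -0.22:228
44 -0.97:227 -0.94:223 -0.91:211 -0.88:187 -0.85:153 -0.82:106 -0.79:69 -0.76:59 -0.73:76 -0.70:117 -0.67:160 -0.64:192 -0.61:209 -0.58:203 -0.55:194 -0.52:190 -0.49:202 -0.46:215 -0.43:224 -0.40:227 -0.37:228 -0.34:228 -0.31:227 -0.28:227 -0.25:224 -0.22:220
f1 199.35059171597632 263.1139053254438 676.0
f6 199.66412213740458 262.6671755725191 655.0
```

Both pointers are on their marks, the bottle hasn't moved, and the gripper is clear. Handing in.

```bash
python3 -c "
from bench import r
print(r.sign_off())"
```

```text
the job is handed in; nothing more can be done
None
```

The job is handed in at about 13 s, with no verdict returned: by my camera measurements the large dial is on three bars and then the small dial on one bar (each within about 0.02 rad), and the amber bottle did not move.

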